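# Blank a brass tee for its pressure test

### The job

Close the upright mouth of the brass tee for its pressure test: first lay the brass test disk flat on the rubber washer inside the mouth and let go of it, then set the chrome trap nut over it and screw it clockwise until it nips the disk snugly onto the washer. Work by feel: press and turn lightly, do not wring the nut down until it bottoms on the rim, and leave the other fittings where they lie.

Things in the scene. Friction and masses are not known exactly. Their poses are not given: they have to be found in the camera images.
- tee: brass pipe tee standing upright on a round iron flange (88 mm diameter) fixed to the bench; origin on the bench under its upright axis. A side branch, 51 mm diameter, sticks out 54 mm along its own -x, axis 62 mm up. The top end is an open threaded tube, 42 mm outer diameter, from 101 mm up to its rim at 125 mm. Above 88 mm nothing stands out past 26 mm radius
- mouth (a point): centre of the tee's open mouth at the height of its rim (125 mm above the bench), z up. The mouth is a recess of 37.4 mm diameter with a rubber washer lying in it, top 3 mm below the rim
- thread (a point): on the tee's upright axis 2 mm below the rim, where the outside thread begins: three right-hand ridges, 48.4 mm over the crests, lead 20 mm a turn, starts 120 degrees apart. Where the starts point is not known and differs each time; a nut pressed on lightly (3 N or so) and turned clockwise seen from above slides down the ridges and catches from any angle
- seat (a point): centre of the rubber washer's top face, unsqueezed, 3 mm below the rim; the washer has a 27 mm hole and gives like a spring of about 10 N per mm. A seated disk has its underside here and its flat top 2 mm above the rim
- disk: loose brass test disk lying flat: 34.8 mm diameter, 5 mm thick, lower edge bevelled 1.6 mm, with an air nipple (plain stub, 12 mm diameter, 22 mm tall) standing at its centre as a handle; 27 mm high in all, about 70 g; origin at the centre of its underside, z up
- nut: loose chrome trap nut, an octagonal ring standing open side down: 58.4 mm across flats (flats face its own x axis and every 45 degrees from it), 20 mm tall, about 160 g; origin at the centre of its lower edge, z up. Inside: skirt 50 mm wide, flared to 55 mm at the lower edge, and three lugs 8 mm up that run under the tee's ridges. First set on, its lower edge stops 7 to 14 mm below the rim
- nut_flange (a point): centre of the underside of the nut's inner flange, 16.4 mm above its lower edge, 27 mm hole. Turned under a light push it meets the seated disk 2 mm above the rim, after 40 to 180 degrees; the lugs have 1.7 mm up-and-down play, so some 30 degrees later the thread draws it down, 1 mm per 18 degrees. Snug: 0.3 to 1.5 mm above the rim (washer squeezed 0.5 to 1.7 mm). At 0 it bottoms: too far
- valve: bronze angle radiator valve with a dark wooden hand knob, 38 mm foot, 99 mm tall, side outlet to its own +x; stands on the bench; leave alone
- hook_rail: rusty iron hook rail, a flat bar 260 x 28 x 6 mm along its own x with three hooks 50 mm tall, lying on the bench; leave alone
- plug: black iron pipe plug with a square head, 48 mm diameter, 37 mm tall, standing on the bench; leave alone
Mind the look-alikes: they are no part of the job. Of the things like the nut, leave any that is blue, orange or pink; of the rest the larger one is meant.

How it is judged:
On the way:
1. the test disk lies flat on the washer in the mouth, let go, before the nut goes on (horizontal distance between disk and mouth below 0.0025 m and z of disk in the frame of mouth below -0.0022 m and angle between disk's own z axis and vertical below 0.06 rad and contact force between the fingers and disk below 0.1 N and horizontal distance between nut and mouth above 0.05 m), for 0.2 s.
At the end, for the whole second after the job is handed in: The disk lies flat on the washer in the mouth and the nut is screwed down level over it, both centred within 2.5 mm, the nut's lower edge 14.9 to 16.2 mm below the rim (washer squeezed 0.5 to 1.8 mm); all let go and at rest (horizontal distance between each of disk, nut and mouth below 0.0025 m and z of disk in the frame of mouth below -0.0032 m and angle between disk's own z axis and vertical below 0.06 rad and angle between nut's own z axis and vertical below 0.05 rad and z of nut in the frame of mouth between -0.0162 and -0.0149 m and linear speed of nut below 0.01 m/s and angular speed of nut below 0.1 rad/s); the robot touches nothing.
It fails at once if the nut was wrung down until it bottomed on the rim (lower edge more than 16.3 mm below it) (horizontal distance between nut and mouth below 0.01 m and z of nut in the frame of mouth between -0.04 and -0.0163 m).
It fails at once if the nut was forced on the tee with more than 30 N (contact force between nut and tee above 30 N).
It fails at once if the disk was forced or dropped on the tee with more than 30 N (contact force between disk and tee above 30 N).
It fails at once if a bystander was moved by more than 20 mm (distance of any of valve, hook_rail, plug from where it was at the start of the episode above 0.02 m).
It also fails if it takes over 72 s, if anything falls off the work surface, if the arm or the gripper's body presses on something with over 40 N, if the wrist force passes 120 N, or if a joint passes its speed limit or range.

### The arm

A 7-joint arm with a two-finger parallel gripper is mounted at the origin on the work surface. World frame = base frame: x ahead of the robot, y to its left, z up, the work surface at z = 0. Lengths are in m, angles in rad, forces in N, time in s.
With the tool pointing down it reaches from about 0.35 to 0.9 m from the base axis. Payload 19.9 kg.
Tool frame: the origin (TCP) lies between the finger pads; the fingertips stand 19 mm ahead of it and the grasp point (between the pads) is the TCP; z points along the fingers, y is the direction in which the jaws open and shut (so a half turn about z gives the same grasp; the last joint's range is limited). The gripper opens to 94 mm and grips with 3 to 60 N. Pads are 16 mm wide; open, the fingers measure 119 mm over their backs; the gripper's body (75 mm by 177 mm) begins 78 mm behind the grasp point.
Start: joints at [-1.226, 0.417, -0.01, 1.614, 0.005, 1.111, -0.053], TCP at [0.235, 0.579, 0.224] pointing down, gripper open.
Joint ranges: [-2.81, 2.81], [-0.39, 2.02], [-1.27, 1.25], [0.06, 2.57], [-1.19, 4.33], [0.19, 2], [-2.82, 2.82]. Speed limits (rad/s): [1.89, 1.89, 2.39, 2.39, 3.01, 3.01, 3.01].

### API

Orientations are given as a 3x3 rotation matrix whose columns are the frame's x, y, z axes.
In Python, from rig import robot gives the robot as it stands. Calls block until the motion is done:
- robot.move_ptp(position, orientation): joint-space move of the TCP to a pose.
- robot.move_linear(position, velocity=0.15, frame=None, threshold=None): straight line of the TCP; frame=None keeps the orientation; velocity is the mean speed in m/s. With threshold (N) it stops when the force on the tool has changed by that much, and returns True; else False.
- robot.goto_joints(angles): joint-space move.
- robot.gripper_to(opening): finger opening in m; the grip force is fixed at half the most; returns when the fingers have stopped.
- robot.pause(seconds).
- robot.ik(position, orientation): joint angles nearest the present ones, or None.
- robot.get_state(): the state.
- robot.grab_frame(name): name is "scene" or "top" or "wrist"; returns the picture (384x512x3 uint8, red, green, blue); there is no depth.
- robot.camera_info(name): a dict with "fx", "fy", "cx", "cy" (pixels), "rvec" (rotation vector, rad) and "tvec" (3), from world to camera coordinates, as OpenCV has them. Camera axes: x right, y down, z forward; pixel columns grow to the right and rows downward; lengths in m; the calibration is good to about 2 mm. A picture is of the moment at which its call begins: read the wrist's pose just before it. camera_info takes no time and is no camera call; for the wrist camera it gives the pose at the moment of the call.
A pose or a line that the arm cannot do raises robot.PlanningError and nothing moves.
- robot.sign_off(): hands the job in, once; it reports no verdict.
The state is a dict: "time": time; "qpos": joint angles; "joint_vel": joint speeds; "effort": joint torques, N m; "ee_pos": TCP position; "tool_rot": TCP orientation; "force": force on the tool from outside, world axes, zero at the start; "moment": the same for the moment, N m; "opening": finger opening in m.
Only numpy, scipy, OpenCV 4.12 (cv2) and the standard library are available. Lean on these libraries where they do the work, as an engineer would, in place of code of your own. Each camera call takes 0.05 s, during which the arm holds its last target. There are 200 camera calls.

## Working session

There is one attempt and no reset: what is moved stays moved. The work goes in short steps, each a Python script; the robot and the scene stay as the last script left them, time stands still between calls to the robot, and variables do not carry over. Pictures are saved under pics/ and viewed, about 8 in all and at most 12, crops included, and the job is handed in when it is done.

```bash
ls; mkdir -p pics; python3 - <<'E'
from rig import robot
import cv2,numpy as np
a=robot.grab_frame("scene");b=robot.grab_frame("top")
cv2.imwrite("pics/s0.png",a[:,:,::-1]);cv2.imwrite("pics/t0.png",b[:,:,::-1])
for n in("scene","top","wrist"):print(n,robot.camera_info(n))
s=robot.get_state();print(s)
E
```

```text
pics
scene {'fx': 470.875053628373, 'fy': 470.875053628373, 'cx': 254.7102874668415, 'cy': 190.94216445443914, 'rvec': array([ 2.33459088,  0.93839997, -0.30626839]), 'tvec': array([-0.3559199 , -0.27249983,  1.42512451])}
top {'fx': 381.0381543323668, 'fy': 381.0381543323668, 'cx': 261.0860957451528, 'cy': 190.17555104220136, 'rvec': array([ 2.16624734, -2.14316001,  0.06959953]), 'tvec': array([-0.03606509,  0.55077674,  1.09169131])}
wrist {'fx': 306.32259460456487, 'fy': 306.32259460456487, 'cx': 258.6025770298106, 'cy': 187.02969538051155, 'rvec': array([-2.40517907, -1.61974667, -0.22750697]), 'tvec': array([-0.62448363, -0.02872737,  0.39220378])}
{'time': 0.1, 'qpos': array([-1.22649663,  0.41790645, -0.01028779,  1.61408461,  0.00467054,
        1.11073571, -0.05298381]), 'joint_vel': array([-1.21754749e-03, -1.29722291e-03,  5.29293852e-05, -1.25209734e-03,
       -6.83371205e-04, -1.04099771e-03,  1.18594895e-03]), 'effort': array([ 1.79886501e-03, -8.52567816e+01,  6.39903042e-01, -4.26686203e+01,
       -4.90434270e-02,  1.64426450e-02,  8.53699362e-05]), 'ee_pos': array([0.2350778 , 0.57876327, 0.22390514]), 'tool_rot': array([[-9.26496706e-01,  3.76302707e-01, -3.55703531e-04],
       [ 3.76302869e-01,  9.26496111e-01, -1.05165830e-03],
       [-6.61839263e-05, -1.10821021e-03, -9.99999384e-01]]), 'force': array([0.38867067, 0.42218834, 0.08757284]), 'moment': array([-0.08338008,  0.03331371, -0.01784114]), 'opening': 0.093891303679684}
```

View pics/t0.png

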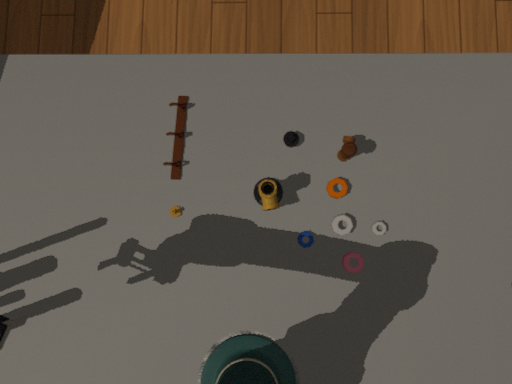

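View pics/s0.png

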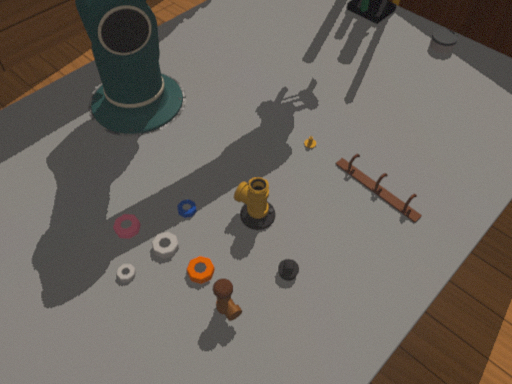

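Top view: tee at (268,190), brass disk at (176,211), nut candidates: large white (343,225), small white (380,228), orange (338,188), blue (306,239), pink (354,262). The large white one fits: it isn't coloured and is the larger of the two white ones. I'll confirm it in a crop.

```bash
cat > h.py <<'E'
from rig import robot
import cv2,numpy as np
def cam(n):
    c=robot.camera_info(n);R=cv2.Rodrigues(c["rvec"])[0];K=np.array([[c["fx"],0,c["cx"]],[0,c["fy"],c["cy"]],[0,0,1]])
    return K,R,c["tvec"]
def toplane(px,z,C):
    K,R,t=C;d=R.T@np.linalg.inv(K)@np.array([px[0],px[1],1.]);o=-R.T@t
    return o+d*(z-o[2])/d[2]
def proj(P,C):
    K,R,t=C;q=K@(R@np.asarray(P,float)+t);return q[:2]/q[2]
def down(yaw):  # yaw: angle of tool y axis (jaw direction) in world
    y=np.array([np.cos(yaw),np.sin(yaw),0]);z=np.array([0,0,-1.]);return np.column_stack([np.cross(y,z),y,z])
E
python3 - <<'E'
from h import *
C=cam("top")
print("cam",-C[1].T@C[2])
for n,p,z in(("mouth",(268,187),.125),("disk",(176,211),.01),("nut",(343,225),.02),("small",(380,228),.01),("orange",(338,188),.02),("blue",(306,239),.02),("pink",(354,262),.02),("valve",(348,148),.05)):print(n,toplane(p,z,C))
S=cam("scene")
for n,p,z in(("mouth",(259,184),.125),("disk",(310,143),.01),("nut",(165,242),.02)):print("s",n,toplane(p,z,S))
W=cam("wrist");s=robot.get_state();o=-W[1].T@W[2];print("wristcam in tool",s["tool_rot"].T@(o-s["ee_pos"]),s["tool_rot"].T@W[1].T)
b=cv2.imread("pics/t0.png");s=cv2.imread("pics/s0.png")
f=lambda im,x,y,w,h,k:cv2.resize(im[y:y+h,x:x+w],None,fx=k,fy=k,interpolation=cv2.INTER_CUBIC)
cv2.imwrite("pics/c1.png",np.vstack([f(b,290,170,110,110*5//11*2//2+50,5)[:500],])[:, :])
E
```

```text
cam [ 0.44147195 -0.06856726  1.13879177]
mouth [ 0.55013275 -0.05196371  0.125     ]
disk [0.48800927 0.22372701 0.01      ]
nut [ 0.45228765 -0.26927175  0.02      ]
small [ 0.44496017 -0.3782931   0.01      ]
orange [ 0.5602402  -0.25563631  0.02      ]
blue [ 0.41050141 -0.16218698  0.02      ]
pink [ 0.3467109 -0.2997697  0.02     ]
valve [ 0.67325184 -0.28012453  0.05      ]
s mouth [ 0.55096262 -0.04941454  0.125     ]
s disk [0.49266087 0.22218855 0.01      ]
s nut [ 0.45570091 -0.26675636  0.02      ]
wristcam in tool [ 8.11084939e-02 -3.34473629e-05 -1.60341379e-01] [[ 2.29494325e-04 -9.60938495e-01 -2.76761911e-01]
 [ 9.99999960e-01  1.74301980e-04  2.24022277e-04]
 [-1.67031481e-04 -2.76761951e-01  9.60938497e-01]]
```

View pics/c1.png

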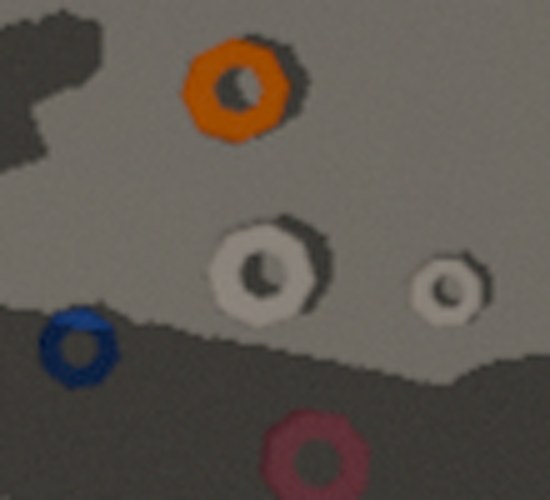

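The large white nut is at top (342.4, 224.6) and about 61 mm across, so it's confirmed. Next I'll look at the disk from close by, camera straight above it.

```bash
cat >> h.py <<'E'
def look(xy,yaw,z,name,dx=.081):
    R=down(yaw);p=np.array([xy[0],xy[1],z])-R[:,0]*dx
    robot.move_ptp(p,R);robot.pause(.15);C=cam("wrist");im=robot.grab_frame("wrist")
    cv2.imwrite(f"pics/{name}.png",im[:,:,::-1]);np.savez(f"pics/{name}.npz",K=C[0],R=C[1],t=C[2]);return C
def load(name):
    d=np.load(f"pics/{name}.npz");return d["K"],d["R"],d["t"]
E
python3 - <<'E'
from h import *
C=look((.490,.223),1.185,.12,"d1");s=robot.get_state();print(s["time"],s["ee_pos"],s["qpos"],s["force"])
print(proj((.49,.223,.02),C))
im=cv2.imread("pics/d1.png");u,v=map(int,proj((.49,.223,.01),C))
x,y=max(u-80,0),max(v-60,0);print(x,y)
cv2.imwrite("pics/d1c.png",cv2.resize(im[y:y+120,x:x+160],None,fx=5,fy=5,interpolation=cv2.INTER_CUBIC))
E
```

```text
2.1833 [0.56487412 0.1932284  0.12008604] [-0.54012433  0.49064616  0.20698848  1.78138042 -0.1259875   0.88223966
  0.90927558] [ 0.01850348 -0.11585952  0.29184373]
[257.75283805  99.60807224]
177 39
```

View pics/d1c.png

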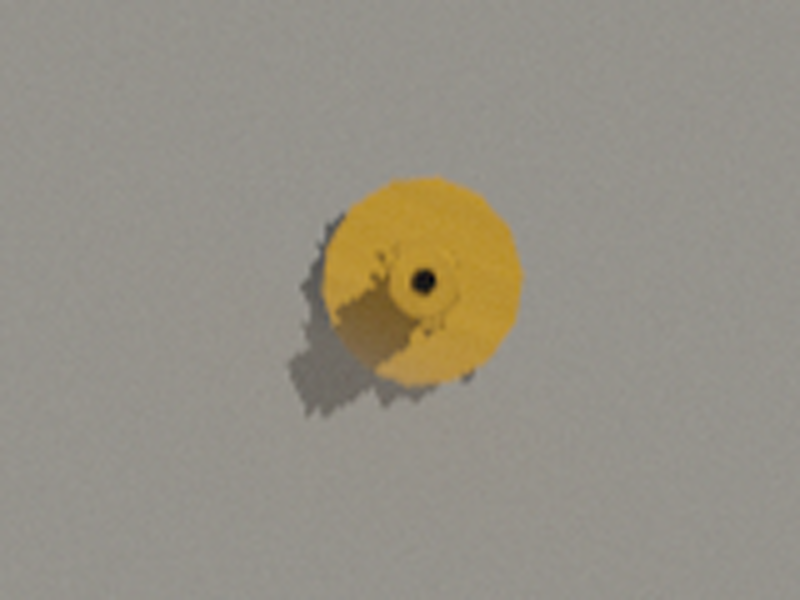

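Disk seen from above: outline centred at (423,282) in the crop, about 40 px = 35 mm, and the nipple hole is in the same place, as it should be. I'll grasp it, then look at the mouth on the way.

```bash
python3 - <<'E'
from h import *
C=load("d1");a=toplane((177+84.6,39+56.4),.005,C);b=toplane((177+84.6,39+56.2),.027,C);print(a,b)
p=(a+b)/2;R=down(1.185)
robot.move_ptp([p[0],p[1],.07],R);robot.gripper_to(.05)
robot.move_linear([p[0],p[1],.026],.08)
robot.gripper_to(0);robot.pause(.1);s=robot.get_state();print("grip",s["opening"],s["ee_pos"],s["force"])
robot.move_linear([p[0],p[1],.12],.2)
robot.move_linear([p[0],p[1],.20],.3)
C=look((.5505,-.0507),1.185,.20,"m1");s=robot.get_state();print(s["time"],s["opening"],s["ee_pos"],s["force"],s["qpos"])
u,v=map(int,proj((.5505,-.0507,.125),C));print(u,v)
im=cv2.imread("pics/m1.png");x,y=max(u-80,0),max(v-60,0);print(x,y)
cv2.imwrite("pics/m1c.png",cv2.resize(im[y:y+120,x:x+160],None,fx=5,fy=5,interpolation=cv2.INTER_CUBIC))
E
```

```text
[0.48803254 0.2273385  0.005     ] [0.48801992 0.22710963 0.027     ]
grip 0.011114600896132566 [0.48805322 0.22729173 0.02607534] [-0.81401982  0.37252737  2.25542574]
7.4833 0.011400676670482564 [ 0.62556425 -0.07992003  0.20004826] [ 0.10815903 -0.25674592 -1.5566279 ] [-0.19004502  0.46939958  0.36441298  1.63357881 -0.18503748  1.07270776
  1.41364354]
256 99
176 39
```

View pics/m1c.png

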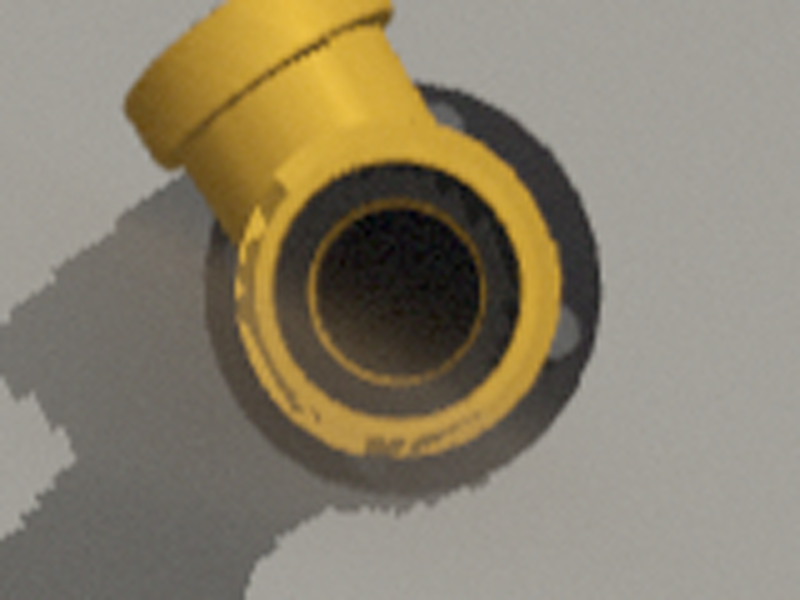

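Mouth: recess edges at crop x 274..521 and y 160..418, so the centre is (397.5,289). Width 49.4 px × 0.235/306 ≈ 37.9 mm, against 37.4 mm given. Lowering the disk by feel.

```bash
python3 - <<'E'
from h import *
C=load("m1");m=toplane((176+79.5,39+57.8),.125,C);print(m,"washer hole",toplane((176+79.5,39+58.3),.119,C))
R=down(1.185)
robot.move_ptp([m[0],m[1],.20],R)
robot.move_linear([m[0],m[1],.158],.1);robot.pause(.1)
s=robot.get_state();print(s["time"],s["ee_pos"],s["force"],s["moment"])
print(robot.move_linear([m[0],m[1],.1465],.015,threshold=2.5))
s=robot.get_state();print(s["time"],s["ee_pos"],s["force"],s["moment"])
E
```

```text
[ 0.54819549 -0.05080101  0.125     ] washer hole [ 0.54847601 -0.05097435  0.119     ]
8.575 [ 0.54870162 -0.05096099  0.15861159] [ 0.77550815  0.05709057 -0.59677301] [0.07092825 0.01673057 0.00756917]
True
9.2417 [ 0.54810949 -0.05077101  0.14736543] [-0.18256996  0.74726579  5.58013089] [-0.02447149  0.00280247  0.02943841]
```

Contact at underside z ≈ 0.1214 with 6 N and little side force, so the disk is on the washer (the rim would have stopped it at 0.125). Releasing it, checking, then looking at the nut.

```bash
python3 - <<'E'
from h import *
s=robot.get_state();p=s["ee_pos"]
robot.move_linear([p[0],p[1],.148],.02);robot.gripper_to(.04)
s=robot.get_state();print(s["force"])
robot.move_linear([p[0],p[1],.235],.2)
C1=look((.5485,-.0509),1.185,.235,"m2",.03)
C2=look((.453,-.267),1.185,.14,"n1");s=robot.get_state();print(s["time"],s["qpos"])
out=[]
for n,C,q in(("m2",C1,(.5485,-.0509,.13)),("n1",C2,(.453,-.267,.02))):
    im=cv2.imread(f"pics/{n}.png");u,v=map(int,proj(q,C));x,y=max(u-50,0),max(v-65,0);print(n,x,y)
    out.append(cv2.resize(im[y:y+130,x:x+100],None,fx=4,fy=4,interpolation=cv2.INTER_CUBIC))
cv2.imwrite("pics/mn.png",np.hstack(out))
E
```

```text
[-0.37658802  0.09134828 -0.39630246]
12.375 [ 0.12998517  0.50577128  0.43799501  1.75026957 -0.25770483  0.94178588
  1.85954098]
m2 208 95
n1 206 33
```

View pics/mn.png

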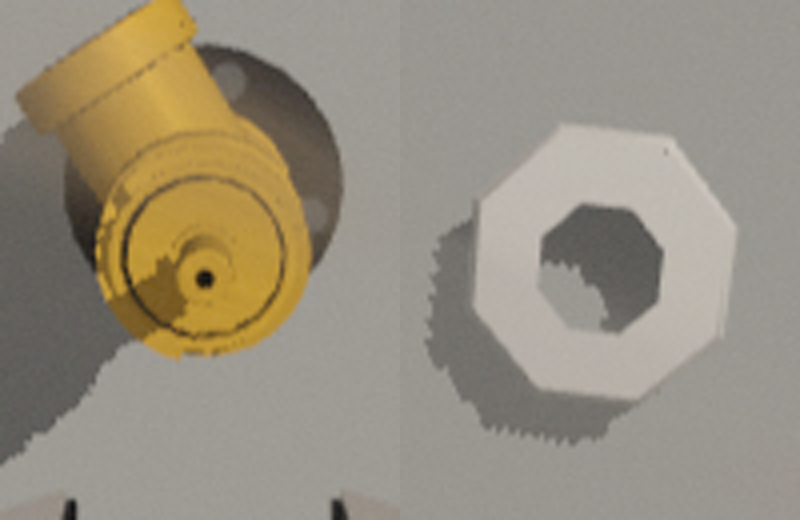

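Left: the disk sits level and concentric in the mouth, released. Right: nut octagon vertices are at (562,124),(672,136),(737,227),(722,335),(638,401),(538,389),(473,303),(479,203). I'll fit its pose and plan the yaw.

```bash
python3 - <<'E'
from h import *
C=load("n1")
V=np.array([(562,124),(672,136),(737,227),(722,335),(638,401),(538,389),(473,303),(479,203)],float)
W=np.array([toplane((206+(a-400)/4,33+b/4),.02,C) for a,b in V])[:,:2];c=W.mean(0)
d=W-c;r=np.hypot(*d.T);th=np.arctan2(d[:,1],d[:,0])
v=np.angle(np.exp(8j*th).mean())/8;flat=v+np.pi/8
print("c",c,"AF",2*r.mean()*np.cos(np.pi/8)," r",r.round(4),"flat mod45",np.degrees(flat)%45)
M=np.array([.5485,-.0509])
for k in range(8):
    y=flat+k*np.pi/4;R=down(y);a=robot.ik([*c,.0235],R);b=robot.ik([*M,.18],R)
    print(round(np.degrees(y)),None if a is None else a.round(2),None if b is None else b.round(2))
E
```

```text
c [ 0.45413655 -0.26750048] AF 0.05611813581810061  r [0.0306 0.0308 0.0306 0.0304 0.0303 0.0304 0.0298 0.03  ] flat mod45 16.71974188125521
17 [ 0.04  0.6   0.54  2.01 -0.49  0.66  1.19] [-0.47  0.39  0.63  1.86 -0.27  0.98  0.57]
62 [ 0.16  0.57  0.39  2.   -0.35  0.64  1.86] [-0.33  0.36  0.46  1.86 -0.19  0.97  1.28]
107 [ 0.28  0.54  0.24  2.   -0.22  0.62  2.53] [-0.19  0.34  0.27  1.85 -0.11  0.96  2.  ]
152 [ 0.92  0.6  -0.55  1.98  0.48  0.7   2.72] [-0.04  0.33  0.09  1.85 -0.04  0.96  2.72]
197 [-0.32  0.87  1.08  2.02 -1.01  0.92 -1.52] [-0.77  0.56  1.09  1.87 -0.56  1.06 -2.31]
242 [-0.32  0.87  1.08  2.02 -1.01  0.92 -0.74] [-0.77  0.56  1.09  1.87 -0.56  1.06 -1.52]
287 [-0.2   0.74  0.89  2.01 -0.83  0.79 -0.1 ] [-0.74  0.53  1.03  1.87 -0.52  1.05 -0.77]
332 [-0.09  0.66  0.72  2.01 -0.66  0.72  0.55] [-0.61  0.44  0.83  1.87 -0.38  1.   -0.11]
```

Nut centre is (0.4541, -0.2675), 56–58 mm across flats, with flats at 16.7° mod 45°. Clockwise means q7 decreasing, so I grasp at yaw 151.7° (q7 ≈ +2.7) to have about 310° of turn.

```bash
python3 - <<'E'
from h import *
c=[.45414,-.2675];Y=np.radians(151.72);R=down(Y);M=[.5485,-.0509]
robot.gripper_to(.094)
robot.move_ptp([*c,.07],R);robot.move_linear([*c,.021],.1)
robot.gripper_to(0);s=robot.get_state();print("grip",s["opening"],s["ee_pos"],s["force"],s["qpos"].round(2))
robot.move_linear([*c,.20],.2)
robot.move_ptp([*M,.20],R);robot.pause(.1);s=robot.get_state();print(s["time"],s["opening"],s["ee_pos"],s["force"],s["moment"],s["qpos"].round(2))
robot.move_linear([*M,.145],.1);robot.pause(.1)
f0=robot.get_state();print(f0["force"],f0["moment"])
print(robot.move_linear([*M,.130],.012,threshold=2.5))
s=robot.get_state();print(s["time"],s["ee_pos"],s["force"]-f0["force"],s["moment"]-f0["moment"],s["opening"])
E
```

```text
grip 0.0583077182769976 [ 0.45418053 -0.26754084  0.02103457] [-0.48314969  0.05834518  1.5783625 ] [ 0.88  0.59 -0.5   1.98  0.44  0.68  2.75]
17.8833 0.05782854638312738 [ 0.54820682 -0.05267579  0.19966578] [ 0.43324892  0.05725273 -1.24844363] [0.12673142 0.06122637 0.02694984] [ 0.76  0.46 -0.93  1.8   0.41  1.09  2.33]
[ 0.49468628 -0.69141959 -2.23106191] [0.07431286 0.02582659 0.01178794]
True
19.45 [ 0.54846292 -0.050902    0.13618678] [0.02627452 0.30004277 6.946792  ] [-0.04038794 -0.09949794 -0.02695588] 0.05849133021314674
```

Nut stopped with its lower edge at about −9.8 mm, within the expected 7–14, and level. I expect to meet the disk after about 80° of turn. Turning clockwise in small steps at about 3 N push.

```bash
cat >> h.py <<'E'
import json
F0=np.array([.4947,-.6914,-2.2311]);M0=np.array([.0743,.0258,.0118]);M=[.5485,-.0509]
def turn(n,step,z,yaw,target=3.,lead=20/360,kz=4e-5,fmax=9.,mmax=.6,zmin=0.,v=.0025):
    for i in range(n):
        s=robot.get_state();f=s["force"]-F0
        dz=np.clip(-(target-f[2])*kz,-3e-4,3e-4)-lead*step*1e-3
        z=max(z+dz,zmin);yaw-=step
        robot.move_linear([*M,z],v,frame=down(np.radians(yaw)));robot.pause(.03)
        s=robot.get_state();f=s["force"]-F0;m=s["moment"]-M0
        print(round(s["time"],1),"yaw",round(yaw,1),"zc",round(z*1e3,2),"edge",round((s["ee_pos"][2]-.146)*1e3,2),"F",f.round(1),"M",m.round(2),"op",round(s["opening"]*1e3,2))
        if f[2]>fmax or abs(m[2])>mmax: print("STOP");break
    return z,yaw
E
python3 - <<'E'
from h import *
z,y=turn(10,6,.1363,151.72)
print(z,y,robot.get_state()["qpos"].round(2))
E
```

```text
19.8 yaw 145.7 zc 136.12 edge -9.87 F [0.5 0.5 2.3] M [ 0.04 -0.11 -0.05] op 58.46
20.1 yaw 139.7 zc 135.76 edge -10.22 F [-0.9  0.5  3. ] M [-0.08 -0.07 -0.07] op 57.85
20.4 yaw 133.7 zc 135.43 edge -10.55 F [ 0.6 -0.   3.4] M [-0.12 -0.09 -0.06] op 57.98
20.7 yaw 127.7 zc 135.11 edge -10.9 F [ 1. -0.  3.] M [-0.14 -0.13 -0.07] op 58.11
21.0 yaw 121.7 zc 134.78 edge -11.2 F [ 0.3 -0.3  3.2] M [-0.09 -0.13 -0.06] op 58.59
21.3 yaw 115.7 zc 134.45 edge -11.55 F [ 1.2 -0.3  3.8] M [-0.2  -0.21 -0.06] op 57.43
21.6 yaw 109.7 zc 134.15 edge -11.81 F [ 0.2 -0.6  3.1] M [-0.26 -0.29 -0.13] op 58.26
21.8 yaw 103.7 zc 133.82 edge -12.18 F [ 1.2 -0.2  2.1] M [-0.36 -0.33 -0.02] op 58.05
22.1 yaw 97.7 zc 133.45 edge -12.5 F [ 1.6 -0.3  2. ] M [-0.37 -0.5  -0.04] op 58.37
22.5 yaw 91.7 zc 133.08 edge -12.87 F [1.7 0.1 3. ] M [-0.36 -0.61 -0.08] op 58.22
0.13307507494738113 91.72 [ 0.54  0.47 -0.64  1.87  0.34  0.92  1.35]
```

The nut follows the lead (1 mm per 18°) at about 3 N. Next come finer steps towards the expected disk contact at about −14.4.

```bash
python3 - <<'E'
from h import *
z,y=turn(10,4,.13307,91.72,fmax=6.5)
print(z,y,robot.get_state()["qpos"].round(2))
E
```

```text
22.7 yaw 87.7 zc 132.85 edge -13.09 F [ 2.8 -1.4  2.5] M [-0.42 -0.75 -0.05] op 58.21
23.0 yaw 83.7 zc 132.61 edge -13.33 F [ 3.3 -1.9  3.4] M [-0.44 -0.93 -0.03] op 58.02
23.3 yaw 79.7 zc 132.4 edge -13.55 F [ 3.3 -0.9  3.9] M [-0.5  -1.   -0.02] op 58.17
23.6 yaw 75.7 zc 132.21 edge -13.74 F [ 3.9 -1.5  2.4] M [-0.61 -1.13 -0.01] op 58.31
23.9 yaw 71.7 zc 131.97 edge -14.01 F [ 4.  -1.6  3.2] M [-0.6  -1.12  0.  ] op 58.04
24.2 yaw 67.7 zc 131.75 edge -14.23 F [ 4.6 -2.6  2.5] M [-0.67 -1.16 -0.01] op 58.47
24.4 yaw 63.7 zc 131.51 edge -14.43 F [ 4.2 -1.8  4.4] M [-0.66 -1.21 -0.05] op 57.97
24.7 yaw 59.7 zc 131.35 edge -14.61 F [ 4.  -1.3  2.2] M [-0.71 -1.19 -0.01] op 58.07
25.0 yaw 55.7 zc 131.09 edge -14.84 F [ 4.2 -1.5  3.8] M [-0.73 -1.14 -0.06] op 58.38
25.3 yaw 51.7 zc 130.91 edge -14.95 F [ 3.4 -1.8  4.9] M [-0.74 -1.08 -0.11] op 58.19
0.13090527112435124 51.72 [ 0.42  0.44 -0.48  1.87  0.26  0.89  0.72]
```

Around −14.5 the push starts to act on the washer, so the disk is in contact; the side force (4 N) comes from a slightly off-centre grip. From here I turn without pushing (about 1 N), relieving the side force, and watch for the thread to draw the nut down: Fz turns negative.

```bash
cat >> h.py <<'E'
def turn2(yend,step,z,yaw,xy,target=1.,kz=6e-5,kxy=8e-5,fmax=9.,v=.0015,emin=-15.9):
    xy=np.array(xy,float)
    while yaw>yend+.01:
        f=robot.get_state()["force"]-F0
        z+=np.clip((f[2]-target)*-kz*-1,-3e-4,3e-4);xy+=np.clip(f[:2]*kxy,-3e-4,3e-4);yaw-=step
        robot.move_linear([*xy,z],v,frame=down(np.radians(yaw)));robot.pause(.1)
        s=robot.get_state();f=s["force"]-F0;m=s["moment"]-M0;e=(s["ee_pos"][2]-.146)*1e3
        print(round(s["time"],1),"yaw",round(yaw,1),"edge",round(e,2),"F",f.round(1),"M",m.round(2),"xy",(xy*1e3).round(2))
        if abs(f[2])>fmax or e<emin: print("STOP");break
    return z,yaw,xy
E
python3 - <<'E'
from h import *
r=turn2(31.72,4,.1309,51.72,M)
print(r)
E
```

```text
25.7 yaw 47.7 edge -14.87 F [ 2.4 -1.5  5.6] M [-0.7  -0.66 -0.04] xy [548.77 -51.05]
26.0 yaw 43.7 edge -14.73 F [ 1.3 -1.5  2.9] M [-0.61 -0.4  -0.07] xy [548.96 -51.16]
26.4 yaw 39.7 edge -14.65 F [-0.7 -0.1  1.7] M [-0.38 -0.07 -0.04] xy [549.07 -51.28]
26.7 yaw 35.7 edge -14.57 F [-1.2 -0.6  2.3] M [-0.41  0.07 -0.03] xy [549.01 -51.29]
27.1 yaw 31.7 edge -14.45 F [-0.7 -0.1  1.6] M [-0.32  0.04  0.04] xy [548.92 -51.34]
(np.float64(0.13164403072278819), 31.72, array([ 0.54891578, -0.05133614]))
```

The nut is resting on the disk at −14.45 with 1.6 N, right where contact was predicted, and the side force is gone. Continuing until the thread draws.

```bash
python3 - <<'E'
from h import *
r=turn2(16.72,3,.13164,31.72,[.54892,-.05134],target=0.)
print(r)
E
```

```text
27.4 yaw 28.7 edge -14.3 F [-1.  -0.  -0.2] M [-0.33 -0.01  0.03] xy [548.87 -51.35]
27.8 yaw 25.7 edge -14.3 F [-0.5  0.2 -0.7] M [-0.29 -0.09 -0.02] xy [548.79 -51.35]
28.1 yaw 22.7 edge -14.38 F [ 0.  -0.3 -0.6] M [-0.37 -0.03 -0.04] xy [548.75 -51.34]
28.5 yaw 19.7 edge -14.42 F [ 0.2 -1.1 -3.8] M [-0.31 -0.13 -0.05] xy [548.75 -51.36]
28.8 yaw 16.7 edge -14.58 F [-0.3  0.1 -1.9] M [-0.26 -0.16  0.01] xy [548.77 -51.45]
(np.float64(0.1314233373624065), 16.72, array([ 0.54877027, -0.05145051]))
```

The thread took hold at about yaw 22° (Fz negative, edge following down). At 18°/mm, −15.5 should come near yaw 2°.

```bash
python3 - <<'E'
from h import *
r=turn2(1.72,3,.13142,16.72,[.54877,-.05145],target=0.,kz=8e-5)
print(r,robot.get_state()["qpos"].round(2))
E
```

```text
29.2 yaw 13.7 edge -14.68 F [ 0.8  0.5 -0.6] M [-0.26 -0.19 -0.09] xy [548.74 -51.44]
29.5 yaw 10.7 edge -14.78 F [ 0.5  0.2 -1.7] M [-0.29 -0.19 -0.06] xy [548.81 -51.4 ]
29.9 yaw 7.7 edge -14.91 F [-0.8  0.2 -1.9] M [-0.35 -0.25 -0.12] xy [548.85 -51.39]
30.2 yaw 4.7 edge -15.05 F [ 0.4 -1.3 -0.9] M [-0.46 -0.37 -0.11] xy [548.79 -51.38]
30.6 yaw 1.7 edge -15.12 F [ 1.  -0.1 -1.2] M [-0.4  -0.44 -0.14] xy [548.82 -51.48]
(np.float64(0.130860472794524), 1.7199999999999989, array([ 0.54881539, -0.0514802 ])) [ 0.28  0.41 -0.3   1.88  0.15  0.87 -0.06]
```

```bash
python3 - <<'E'
from h import *
r=turn2(-7.28,3,.13086,1.72,[.54882,-.05148],target=0.,kz=1e-4,emin=-15.6)
print(r)
E
```

```text
30.9 yaw -1.3 edge -15.24 F [ 1.6 -1.  -1.3] M [-0.51 -0.46 -0.18] xy [548.9  -51.49]
31.3 yaw -4.3 edge -15.39 F [ 0.8 -0.7  0.5] M [-0.47 -0.28 -0.2 ] xy [549.03 -51.57]
31.6 yaw -7.3 edge -15.47 F [ 0.8 -1.2 -2.7] M [-0.57 -0.33 -0.15] xy [549.09 -51.62]
(np.float64(0.13066273772771198), -7.28, array([ 0.5490929 , -0.05162463]))
```

Edge is −15.5 with 10–11 N of washer force expected. Releasing; then I check independently, touching the nut top lightly on two opposite sides with the closed fingertips (expected TCP z ≈ 0.1295+0.019) and taking a picture.

```bash
python3 - <<'E'
from h import *
s=robot.get_state();p=s["ee_pos"];R=down(np.radians(-7.28))
robot.gripper_to(.085);robot.pause(.2)
robot.move_linear([p[0],p[1],.19],.15)
robot.gripper_to(0)
c=np.array([.5487,-.0511])
for sg in(1,-1):
    q=c+sg*.023*R[:2,0]
    robot.move_linear([*q,.19],.1);robot.move_linear([*q,.152],.1);robot.pause(.1);f0=robot.get_state()["force"]
    hit=robot.move_linear([*q,.146],.006,threshold=2.);s=robot.get_state();print(sg,hit,"top z",s["ee_pos"][2]-.019,"edge",(s["ee_pos"][2]-.019-.145)*1e3,s["force"]-f0)
    robot.move_linear([*q,.19],.1)
robot.gripper_to(.05)
C=look(c,np.radians(-7.28),.20,"e1");print(robot.get_state()["time"])
u,v=map(int,proj((*c,.13),C));x,y=max(u-80,0),max(v-60,0);print(x,y)
cv2.imwrite("pics/e1c.png",cv2.resize(cv2.imread("pics/e1.png")[y:y+120,x:x+160],None,fx=5,fy=5,interpolation=cv2.INTER_CUBIC))
E
```

```text
1 True top z 0.12935197446504276 edge -15.648025534957227 [-0.00638339  0.32960728  4.5875781 ]
-1 True top z 0.1292976730685197 edge -15.702326931480298 [ 0.27346178 -1.36019462  4.29401714]
40.4333
179 40
```

View pics/e1c.png

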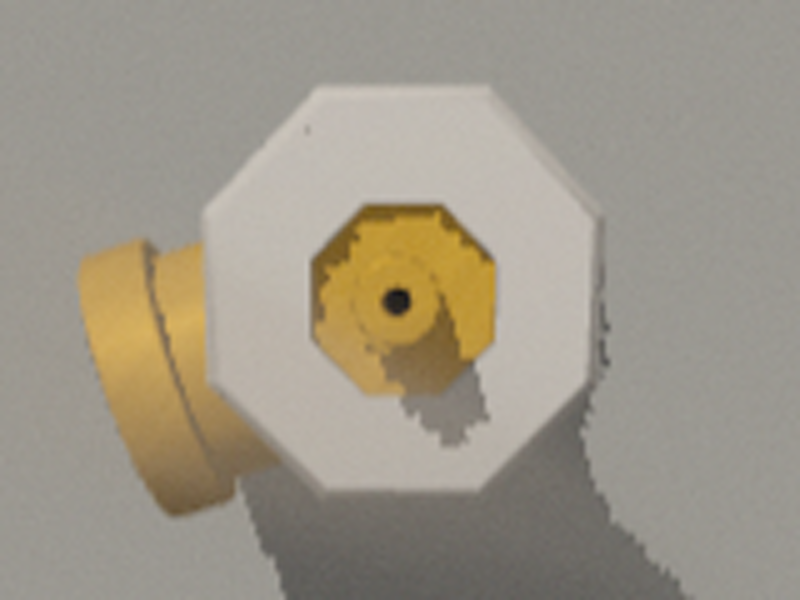

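The picture shows the nut level over the disk, with the nipple hole at (397,300) inside the flange hole, whose centre is (403,299). That is concentric to within about 1 mm. The touch gives −15.65 and −15.70 mm on opposite sides, matching the −15.5 from the turning; both are in range. Handing in.

```bash
python3 -c "
from rig import robot
robot.sign_off()"
```

```text
the job is handed in; nothing more can be done
```

The tee's mouth is closed and the job is handed in; my last checks put everything within limits, and no verdict was reported. I laid the test disk on the washer by feel, let go of it and checked it in a picture. Then I set the larger white nut over it and turned it about 159° clockwise, until the thread drew it down onto the disk.

Last checks, all within limits after letting go:
- **Nut height:** fingertip touches on opposite sides put the lower edge 15.65 and 15.70 mm below the rim (allowed 14.9 to 16.2), so it is level. The turning itself gave 15.5 mm; the 0.2 mm difference fits the 4 to 5 N touch.
- **Centring:** disk and nut looked concentric within about 1 mm in the final picture.
- **Forces:** no force reading went above about 7 N.
- **Time and clearance:** the clock read 40 s at the last check, and the gripper was clear of everything.

While turning, a side force of up to about 5 N built up, from a slightly off-centre grip. I relieved it before tightening. I did not check the other fittings in a picture at the end; I kept the arm's path away from them.

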